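# Feed wheel nuts into the parts cleaner and switch it on

## Robot

A 7-joint arm with a two-finger parallel gripper is mounted at the origin on the work surface. World frame = base frame: x ahead of the robot, y to its left, z up, the work surface at z = 0. Lengths are in m, angles in rad, forces in N, time in s.
With the tool pointing down it reaches from about 0.4 to 0.875 m from the base axis. Payload 19.3 kg.
Tool frame: the origin (TCP) lies on the centre line of the jaws, within the pads' length; the fingertips stand 14 mm ahead of it and the grasp point (between the pads) lies 5 mm behind it; z points along the fingers, y is the line along which they close (so a half turn about z gives the same grasp; the last joint's range is limited). The gripper opens to 85 mm and grips with 20 to 120 N. Pads are 22 mm wide; open, the fingers measure 114 mm over their backs; the gripper's body (76 mm by 85 mm) begins 54 mm behind the grasp point. The pads swing forward as they close: fully open they stand 13 mm farther back than shut.
Start: joints at [1.111, 0.521, -0.036, 1.599, 0.021, 1.021, -0.113], TCP at [0.237, -0.578, 0.218] pointing down, gripper open.
Joint ranges: [-2.91, 2.91], [-0.3, 2.13], [-1.5, 1.42], [0.17, 2.43], [-1.26, 4.41], [0.16, 1.93], [-2.52, 2.52]. Speed limits (rad/s): [1.89, 1.89, 2.39, 2.39, 3.01, 3.01, 3.01].

## Interface

Orientations are given as [roll, pitch, yaw] about the fixed x, y, z axes, in that order (R = Rz(yaw) Ry(pitch) Rx(roll)).
In Python, from workcell import bot, grab_frame, regions_of gives the robot as it stands. The module is installed in compiled form; this text tells all that it offers.
- The arm moves only by the tool play_rows, never from a script. Its argument "plan" is a list of rows, each a list of 3 entries, a list of its own where there are three numbers: the shift along the tool's x, y, z in units of 2.5 cm (1.0 is 2.5 cm), then the turn, a rotation vector about the tool's x, y, z in units of 0.15 rad (1.0 is 0.15 rad), then the closure, from -1 (fully open) to 1 (shut). In form: [[[tx, ty, tz], [rx, ry, rz], jaw], ...]. A call has 1 to 20 rows; each row shifts and turns the commanded pose from where the row before left it, along the tool's axes as they then stand; what a row does not reach is not made up. A row lasts 1/8 s, in which the tool goes at most 62.5 mm and 10.7 degrees, less where a joint would pass 70% of its speed; a pose out of reach is approached as far as the arm can. A call with a number of a shift or a turn outside -1 to 1 is refused whole. A call with a gripper value outside its range is refused whole. The fingers move at their own pace and stop on an object; "newtons" is the grip in N (left out, the last holds). Time passes only in rows, so rows that do not move let the fingers close. It gives the time, the measured TCP pose, the force, the opening and the grip force at its end, in the units of the state.
- bot.observe(): the state, without advancing time (a new reading comes with each control period).
- grab_frame(name): name is "scene" or "top" or "wrist"; returns a dict with "pixels" (480x640x3 uint8, red, green, blue), "depth" (480x640 float32, m along the optical axis (not along the pixel's ray), 0 where there is no reading), "camera_matrix" (3x3 intrinsics, pixels), "distortion" ([k1, k2, p1, p2, k3] as OpenCV has them; the pictures are not rectified), "R" (3x3) and "t" (3): a world point X has camera coordinates R X + t. Camera axes: x right, y down, z forward; pixel columns grow to the right and rows downward; lengths in m; the calibration is good to about 2 mm. A picture is of the moment at which its call begins.
- bot.job_done(): hands the job in; it is judged then, once.
Trained networks look in the newest picture that a camera, given by its name, has taken for a name from the list of things; names that differ only in an ending like _2 or _b are one class to them, and where a whole thing is asked for, a point or a joint stands for the part that bears it (a point fixed in the world has none). Each returns a list of dicts, best first, with "p" (0 to 1); they miss things now and then, are a little off and sometimes report something else, mostly with a low value. They report only what shows in the picture. A call takes as long as a camera call. They do not tell look-alikes from the thing itself.
- regions_of(thing, camera): "mask" (480x640 bool, what is visible of it) and "box" ([left, top, right, bottom] in pixels, round what is visible of it).
The state is a dict: "clock": time; "qpos": joint angles; "qd": joint speeds; "joint_efforts": joint torques, N m; "position": TCP position; "tool_rot": TCP orientation; "force": force on the tool from outside, world axes, zero at the start; "moment": the same for the moment, N m; "grip_width": finger opening in m; "finger_force": force on a finger pad.
Only numpy, scipy, OpenCV 4.12 (cv2) and the standard library are available. Lean on these libraries where they do the work, as an engineer would, in place of code of your own. Each camera call takes 0.05 s, during which the arm holds its last target. There are 200 camera calls.

## Task

Tip the feed tray by its bail so that all six wheel nuts slide into the parts cleaner's tub, then lower the tray gently back to its level rest without letting it drop. Only after that, turn the isolator's handle clockwise fully to on. Leave the spray can, carton and wrench where they are.

Things in the scene. Friction and masses are not known exactly. Their poses are not given: they have to be found in the camera images.
- machine: Bench-top parts cleaner, fixed. Origin on the bench under the middle of the tray's hinge line; x (level) points from the feed tray to the tub, y along the hinge, z up. Base plate x -180 to +220, y -106 to +106 mm. Grey open-topped tub over x +5 to +205, y -95 to +95 mm, 5 mm walls, inner floor 45 and rim 125 mm above the bench. Two cheek plates (y +-101 mm, 155 mm high) carry the hinge.
- tub_floor (a point): Centre of the tub's inner floor (190 x 180 mm inside, 80 mm deep); axes as the machine's.
- tray_hinge (a point): Middle of the tray's hinge line, 140 mm above the bench, along the machine's y. The steel tray, level: x -152 to +20, y -78 to +78 mm in the machine's frame, floor 143 mm above the bench, walls 42 mm high at the back and sides, open towards the tub.
- tray (a joint): Angle of the feed tray (rad): 0 = level on its rests, 1.15 = tipped fully, its open end down into the tub. About 0.6 kg; it falls back by its own weight when let go. The nuts slide out at about 0.6 to 1.0 rad.
- bail (a point): Middle of the cross bar of the tray's bail, a rigid U of 12 mm round steel bar standing over the tray; cross bar along the machine's y, 178 mm long, 140 mm from the hinge line. Tray level: 79 mm behind the hinge (tray side), 256 mm above the bench. Pushing it towards the tub tips the tray; at 1.15 rad it is 73 mm beyond the hinge.
- isolator: Grey rotary isolator fixed to the bench, a box 130 (x) x 100 (y) x 80 (high) mm with a black lever handle on top turning about an upright axis over the box's centre. Origin: centre of its underside. It stands on the left or the right of the machine.
- handle (a joint): Angle of the isolator's handle (rad): 0 = off, lever pointing along the box's +y (across it, to the robot's left); 1.57 = on, a quarter turn clockwise from above, lever along the box's +x (away from the robot). Stops at both ends; stiff (0.12 N m), stays where it is left. Lever 16 mm wide, 86 to 112 mm above the bench; hub 42 mm round.
- handle_tip (a point): Middle of the lever's outer end face, 70 mm from the turning axis, 99 mm above the bench.
- spraycan: Blue spray can, 66 mm across, 160 mm high, standing loose; bystander. Origin: centre of its underside.
- carton: Cardboard carton 120 x 80 x 60 mm high, loose on the bench; bystander. Origin: centre of its underside.
- wrench: Steel wrench 200 mm long lying loose on the bench; bystander. Origin: middle of its underside.
- nut1: One of six dark steel wheel nuts: hexagonal, 27 mm over the corners, 36 mm long, cone at the lower end, about 60 g; at the start standing in the tray. Origin: its centre.
- nut2: One of six dark steel wheel nuts: hexagonal, 27 mm over the corners, 36 mm long, cone at the lower end, about 60 g; at the start standing in the tray. Origin: its centre.
- nut3: One of six dark steel wheel nuts: hexagonal, 27 mm over the corners, 36 mm long, cone at the lower end, about 60 g; at the start standing in the tray. Origin: its centre.
- nut4: One of six dark steel wheel nuts: hexagonal, 27 mm over the corners, 36 mm long, cone at the lower end, about 60 g; at the start standing in the tray. Origin: its centre.
- nut5: One of six dark steel wheel nuts: hexagonal, 27 mm over the corners, 36 mm long, cone at the lower end, about 60 g; at the start standing in the tray. Origin: its centre.
- nut6: One of six dark steel wheel nuts: hexagonal, 27 mm over the corners, 36 mm long, cone at the lower end, about 60 g; at the start standing in the tray. Origin: its centre.
Not all that is in view belongs to the job. Several things look just like the isolator: the one meant starts farthest to the robot's left.

How it is judged:
On the way, in this order (a step that is already met when the one before it is completed fails the run):
1. the tray is tipped, with the isolator still off (value of joint tray above 0.5 rad and value of joint handle below 0.35 rad), for 0.1 s.
2. all six nuts are in the tub and the tray is back down level, with the isolator still off (x of nut1 in the frame of tub_floor between -0.098 and 0.098 m and y of nut1 in the frame of tub_floor between -0.098 and 0.098 m and z of nut1 in the frame of tub_floor between -0.005 and 0.075 m and x of nut2 in the frame of tub_floor between -0.098 and 0.098 m and y of nut2 in the frame of tub_floor between -0.098 and 0.098 m and z of nut2 in the frame of tub_floor between -0.005 and 0.075 m and x of nut3 in the frame of tub_floor between -0.098 and 0.098 m and y of nut3 in the frame of tub_floor between -0.098 and 0.098 m and z of nut3 in the frame of tub_floor between -0.005 and 0.075 m and x of nut4 in the frame of tub_floor between -0.098 and 0.098 m and y of nut4 in the frame of tub_floor between -0.098 and 0.098 m and z of nut4 in the frame of tub_floor between -0.005 and 0.075 m and x of nut5 in the frame of tub_floor between -0.098 and 0.098 m and y of nut5 in the frame of tub_floor between -0.098 and 0.098 m and z of nut5 in the frame of tub_floor between -0.005 and 0.075 m and x of nut6 in the frame of tub_floor between -0.098 and 0.098 m and y of nut6 in the frame of tub_floor between -0.098 and 0.098 m and z of nut6 in the frame of tub_floor between -0.005 and 0.075 m and value of joint tray below 0.08 rad and value of joint handle below 0.35 rad), for 0.2 s.
At the end, for the whole second after the job is handed in: All six nuts lie at rest inside the tub (below its rim), the tray is down level (within 0.08 rad), and the isolator's handle is on (1.4 rad or more) (x of nut1 in the frame of tub_floor between -0.098 and 0.098 m and y of nut1 in the frame of tub_floor between -0.098 and 0.098 m and z of nut1 in the frame of tub_floor between -0.005 and 0.075 m and x of nut2 in the frame of tub_floor between -0.098 and 0.098 m and y of nut2 in the frame of tub_floor between -0.098 and 0.098 m and z of nut2 in the frame of tub_floor between -0.005 and 0.075 m and x of nut3 in the frame of tub_floor between -0.098 and 0.098 m and y of nut3 in the frame of tub_floor between -0.098 and 0.098 m and z of nut3 in the frame of tub_floor between -0.005 and 0.075 m and x of nut4 in the frame of tub_floor between -0.098 and 0.098 m and y of nut4 in the frame of tub_floor between -0.098 and 0.098 m and z of nut4 in the frame of tub_floor between -0.005 and 0.075 m and x of nut5 in the frame of tub_floor between -0.098 and 0.098 m and y of nut5 in the frame of tub_floor between -0.098 and 0.098 m and z of nut5 in the frame of tub_floor between -0.005 and 0.075 m and x of nut6 in the frame of tub_floor between -0.098 and 0.098 m and y of nut6 in the frame of tub_floor between -0.098 and 0.098 m and z of nut6 in the frame of tub_floor between -0.005 and 0.075 m and value of joint tray below 0.08 rad and value of joint handle above 1.4 rad and linear speed of each of nut1, nut2, nut3, nut4, nut5, nut6 below 0.05 m/s); the robot touches nothing.
It fails at once if the tray drops back: it falls faster than 2.5 rad/s (velocity of joint tray below -2.5 rad/s).
It fails at once if the isolator is turned (over 0.7 rad) before all the nuts are in the tub and the tray is down (value of joint handle above 0.7 rad and not (((x of nut1 in the frame of tub_floor between -0.098 and 0.098 m and y of nut1 in the frame of tub_floor between -0.098 and 0.098 m and z of nut1 in the frame of tub_floor between -0.005 and 0.075 m) and (x of nut2 in the frame of tub_floor between -0.098 and 0.098 m and y of nut2 in the frame of tub_floor between -0.098 and 0.098 m and z of nut2 in the frame of tub_floor between -0.005 and 0.075 m) and (x of nut3 in the frame of tub_floor between -0.098 and 0.098 m and y of nut3 in the frame of tub_floor between -0.098 and 0.098 m and z of nut3 in the frame of tub_floor between -0.005 and 0.075 m) and (x of nut4 in the frame of tub_floor between -0.098 and 0.098 m and y of nut4 in the frame of tub_floor between -0.098 and 0.098 m and z of nut4 in the frame of tub_floor between -0.005 and 0.075 m) and (x of nut5 in the frame of tub_floor between -0.098 and 0.098 m and y of nut5 in the frame of tub_floor between -0.098 and 0.098 m and z of nut5 in the frame of tub_floor between -0.005 and 0.075 m) and (x of nut6 in the frame of tub_floor between -0.098 and 0.098 m and y of nut6 in the frame of tub_floor between -0.098 and 0.098 m and z of nut6 in the frame of tub_floor between -0.005 and 0.075 m)) and value of joint tray below 0.12 rad)).
It fails at once if the spray can, the carton or the wrench is moved by more than 30 mm (distance of any of spraycan, carton, wrench from where it was at the start of the episode above 0.03 m).
It also fails if it takes over 54 s, if anything falls off the work surface, if the arm or the gripper's body presses on something with over 40 N, if the wrist force passes 120 N, or if a joint passes its speed limit or range.

## Working session

There is one attempt and no reset: what is moved stays moved. The work goes in short steps, Python scripts to look and compute and a tool call to move; the robot and the scene stay as the last step left them, time stands still between calls to the robot, and variables do not carry over. Pictures are saved under pics/ and viewed, at most 10 in all, crops included, and the job is handed in when it is done.

Besides the shell and the picture viewer there is one more tool, called after "Request:" as name(argument=value, ...) on one line, values as JSON. play_rows: Moves the arm, as the interface text tells. Its arguments: {"type":"object","properties":{"plan":{"type":"array"},"newtons":{"type":"number"}},"required":["plan"]}

```bash
mkdir -p pics; cat > h.py <<'E'
import numpy as np, cv2
from workcell import bot, grab_frame, regions_of
def pts(f,mask):
    v,u=np.nonzero(mask&(f["depth"]>0)); d=f["depth"][v,u]
    n=cv2.undistortPoints(np.c_[u,v].astype(float).reshape(-1,1,2),f["camera_matrix"],np.array(f["distortion"])).reshape(-1,2)
    P=np.c_[n*d[:,None],d]
    return (P-f["t"])@f["R"], np.c_[u,v]
def save(f,n): cv2.imwrite("pics/"+n,f["pixels"][...,::-1])
E
python3 - <<'E'
from h import *
print(bot.observe())
for c in ("scene","top"):
    f=grab_frame(c); save(f,c+"1.png"); np.savez(c+"1.npz",**f)
    print(c,(-f["R"].T@f["t"]).round(3))
    for n in ("machine","isolator","handle","bail","tray","spraycan","carton","wrench","nut1"):
        for r in regions_of(n,c):
            P,_=pts(f,r["mask"]); 
            if len(P): print(n,round(r["p"],2),np.round(r["box"]),len(P),np.median(P,0).round(3),np.percentile(P,2,axis=0).round(3),np.percentile(P,98,axis=0).round(3))
E
```

```text
{'clock': 0.0, 'qpos': array([ 1.11081089,  0.52198763, -0.03631235,  1.60000169,  0.02118116,
        1.02111861, -0.11278157]), 'qd': array([ 0.0002301 ,  0.00092731,  0.00140358,  0.00070937,  0.00123677,
       -0.00023433, -0.00038993]), 'joint_efforts': array([ 4.99409780e-04, -9.27107263e+01,  1.98018260e+00, -3.69946754e+01,
        1.80492376e-02,  8.05686781e-03,  5.52433073e-05]), 'position': array([ 0.23731916, -0.57780514,  0.21704462]), 'tool_rot': array([-3.14046406e+00,  7.31265326e-05,  3.89770915e-01]), 'force': array([-1.06579976, -0.53817658, -0.12039414]), 'moment': array([ 0.01268643,  0.00401048, -0.05754059]), 'finger_force': 0.0, 'grip_width': 0.08518886987781717}
scene [ 1.282 -0.216  1.29 ]
machine 0.59 [259. 174. 392. 362.] 15264 [ 0.576 -0.042  0.075] [ 0.391 -0.145  0.003] [0.758 0.06  0.258]
isolator 0.85 [165. 247. 220. 317.] 2724 [ 0.533 -0.352  0.081] [ 0.449 -0.404  0.008] [ 0.578 -0.298  0.117]
isolator 0.7 [112. 200. 164. 268.] 2263 [ 0.363 -0.464  0.08 ] [ 0.276 -0.521  0.011] [ 0.408 -0.413  0.117]
isolator 0.61 [ 90. 289. 144. 359.] 3065 [ 0.60
[... 2940 characters left out ...]
50. 438. 267.] 332 [ 0.511 -0.343  0.113] [ 0.493 -0.372  0.09 ] [ 0.53  -0.287  0.119]
wrench 0.72 [134. 184. 198. 201.] 475 [0.704 0.395 0.007] [ 0.68   0.292 -0.001] [0.719 0.472 0.015]
wrench 0.28 [274. 230. 353. 301.] 4479 [ 0.485 -0.045  0.144] [ 0.395 -0.135  0.01 ] [0.563 0.048 0.263]
nut1 0.62 [307. 276. 321. 287.] 92 [ 0.44  -0.049  0.178] [ 0.428 -0.059  0.141] [ 0.454 -0.036  0.183]
nut1 0.56 [289. 275. 298. 287.] 80 [0.434 0.001 0.179] [ 0.422 -0.009  0.142] [0.444 0.012 0.183]
nut1 0.45 [291. 259. 302. 268.] 73 [ 0.484 -0.005  0.179] [ 0.474 -0.018  0.157] [0.495 0.006 0.184]
nut1 0.39 [325. 260. 337. 265.] 45 [ 0.486 -0.086  0.179] [ 0.48  -0.094  0.176] [ 0.493 -0.076  0.184]
```

View pics/scene1.png

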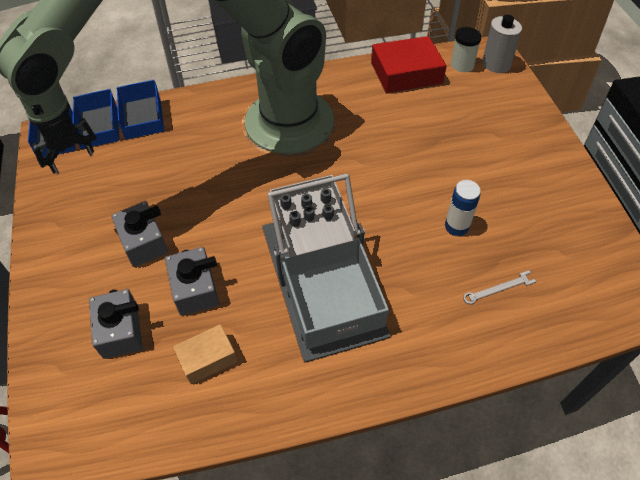

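View pics/top1.png

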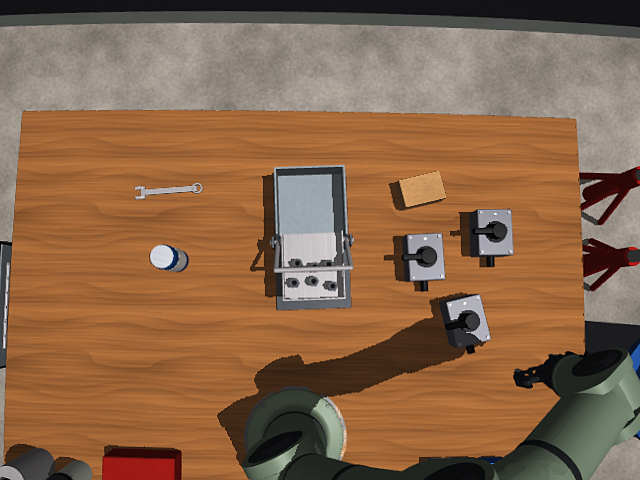

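```bash
python3 - <<'E'
from h import *
for c in ("scene","top"):
    f=dict(np.load(c+"1.npz"))
    P,uv=pts(f,f["depth"]>0)
    def show(name,m,minrect=True):
        Q=P[m]; 
        if len(Q)<5: print(c,name,len(Q));return
        (a,b,ang)=cv2.minAreaRect((Q[:,:2]*1000).astype(np.float32))
        print(c,name,len(Q),"c",np.round(a,1),"size",np.round(b,1),"ang",round(ang,1),"med",Q.mean(0).round(4))
    x,y,z=P.T
    mach=(abs(y+0.042)<0.14)&(x>.35)&(x<.8)
    show("bar",mach&(z>.245))
    show("baseplate+all",mach&(z>.004))
    show("cheeks/rim",mach&(z>.118)&(x>.575))
    box=(abs(x-.506)<.1)&(abs(y+.35)<.085)
    show("isobox",box&(abs(z-.08)<.006)); show("iso all",box&(z>.03))
    show("lever",box&(z>.1)); 
    L=P[box&(z>.105)]
    d=L[:,:2]
    print("lever extremes",L[np.argmax(L[:,1])],L[np.argmin(L[:,1])])
    can=(abs(y-.33)<.06)&(abs(x-.5)<.07); show("can",can&(z>.02))
f=dict(np.load("top1.npz")); im=f["pixels"][215:315,385:525,::-1]
cv2.imwrite("pics/crop1.png",cv2.resize(im,None,fx=5,fy=5,interpolation=cv2.INTER_CUBIC))
E
```

```text
scene bar 501 c [467.4 -45.3] size [ 23.8 190.5] ang 3.3 med [ 0.4669 -0.0475  0.2586]
scene baseplate+all 16161 c [575. -42.] size [279.9 449.6] ang 90.0 med [ 0.5894 -0.044   0.0933]
scene cheeks/rim 693 c [660.6 -35.7] size [177.  192.2] ang 3.0 med [ 0.7008 -0.0319  0.1247]
scene isobox 1471 c [ 511.3 -347.2] size [132.5 118.3] ang 4.0 med [ 0.5203 -0.3579  0.0808]
scene iso all 2485 c [ 496.6 -346.7] size [165.9 121.1] ang 3.0 med [ 0.5274 -0.352   0.0817]
scene lever 422 c [ 513.8 -330.2] size [88.4 43.2] ang 83.7 med [ 0.5128 -0.3369  0.1122]
lever extremes [ 0.50888603 -0.28564784  0.11174057] [ 0.51618403 -0.37447551  0.11436647]
scene can 1273 c [499.5 342.8] size [65.1 68.4] ang 42.6 med [0.5109 0.3346 0.1133]
top bar 428 c [469.7 -45.5] size [ 20.1 189.7] ang 2.8 med [ 0.4662 -0.0458  0.26  ]
top baseplate+all 11134 c [575.1 -42. ] size [448.7 279.7] ang 0.1 med [ 0.5625 -0.0411  0.0935]
top cheeks/rim 438 c [662.  -36.3] size [179.1 190.8] ang 2.6 med [ 0.6951 -0.0377  0.1249]
top isobox 1300 c [ 512.5 -354.6] size [130.6 100.6] ang 3.2 med [ 0.5119 -0.3558  0.0801]
top iso all 1907 c [ 498.7 -346.9] size [156.5 120.2] ang 4.0 med [ 0.5082 -0.3494  0.0821]
top lever 310 c [ 515.2 -331.6] size [89.6 40.3] ang 82.7 med [ 0.5109 -0.3375  0.1129]
lever extremes [ 0.50806534 -0.28604698  0.11404038] [ 0.51217238 -0.37635231  0.10953862]
top can 787 c [498.8 342.6] size [65.8 63. ] ang 83.8 med [0.4961 0.3333 0.1335]
```

Three look-alike isolators show. In the top view they are at (423,257), (492,232) and (465,321), with y of -0.35, -0.54 and -0.46. The one meant is (423,257), farthest to the robot's left. The bail's cross bar runs from about (275,268) to (350,268). I'll check the choice in the crop and lift and turn the tool clear.

View pics/crop1.png

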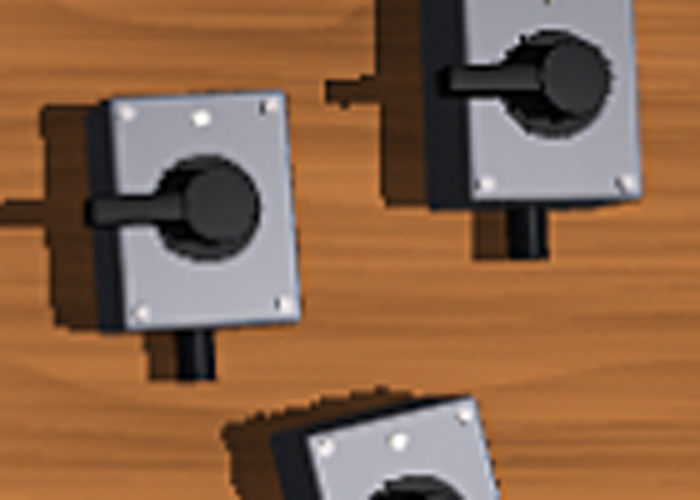

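Request:
play_rows(plan=[[[0, 0, -1], [0, 0, -0.9], 0.4], [[0, 0, -1], [0, 0, -0.9], 0.4], [[0, 0, -1], [0, 0, -0.9], 0.4], [[0, 0, -1], [0, 0, -0.9], 0.4], [[0, 0, -1], [0, 0, -0.9], 0.4], [[0, 0, 0], [0, 0, -0.9], 0.4], [[0, 0, 0], [0, 0, -0.9], 0.4], [[0, 0, 0], [0, 0, -0.9], 0.4], [[0, 0, 0], [0, 0, -1], 0.4], [[0, 0, 0], [0, 0, 0], 0.4]])

```text
clock: 2.25
position: [0.2373, -0.5781, 0.3425]
tool_rot: [3.142, -0.0, 1.619]
force: [0.8, 0.1, -0.7]
grip_width: 0.0255
finger_force: 0.0
```

The crop shows the leftmost isolator whole at (205,205), with its lever pointing left (+y), so it is off. The second is at the upper right and the third at the bottom. Next I move over the bail bar.

Request:
play_rows(plan=[[[1, 0.9, 0], [0, 0, 0], 0.4], [[1, 0.9, 0], [0, 0, 0], 0.4], [[1, 0.9, 0], [0, 0, 0], 0.4], [[1, 0.9, 0], [0, 0, 0], 0.4], [[1, 0.9, 0], [0, 0, 0], 0.4], [[1, 0.9, 0], [0, 0, 0], 0.4], [[1, 0.9, 0], [0, 0, 0], 0.4], [[1, 0.9, 0], [0, 0, 0], 0.4], [[1, 0.9, 0], [0, 0, 0], 0.4], [[1, 0.9, 0], [0, 0, 0], 0.4], [[1, 0.1, 0], [0, 0, 0], 0.4], [[1, 0.1, 0], [0, 0, 0], 0.4], [[1, 0.1, 0], [0, 0, 0], 0.4], [[1, 0.1, 0], [0, 0, 0], 0.4], [[1, 0.1, 0], [0, 0, 0], 0.4], [[1, 0.1, 0], [0, 0, 0], 0.4], [[1, 0.1, 0], [0, 0, 0], 0.4], [[1, 0.1, 0], [0, 0, 0], 0.4], [[1, 0.1, 0], [0, 0, 0], 0.4], [[1, 0.1, 0], [0, 0, 0], 0.4]])

```text
clock: 4.75
position: [0.4627, -0.0657, 0.3427]
tool_rot: [3.141, -0.0, 1.615]
force: [0.5, -0.5, 0.5]
grip_width: 0.0259
finger_force: 0.0
```

```bash
python3 - <<'E'
from h import *
f=grab_frame("wrist"); save(f,"w1.png")
P,uv=pts(f,f["depth"]>0); x,y,z=P.T
m=(z>.24)&(z<.275)&(abs(x-.468)<.03)&(abs(y+.045)<.08)
print(m.sum(),P[m].mean(0)); print(cv2.minAreaRect((P[m][:,:2]*1000).astype(np.float32)), z[m].max())
s=bot.observe();print(s["qpos"],s["position"],s["tool_rot"],s["clock"])
E
```

```text
5013 [ 0.46341243 -0.03779691  0.26153527]
((463.8997497558594, -45.34173583984375), (17.6946964263916, 161.50680541992188), 5.08259916305542) 0.26481524647957705
[ 0.5284652   0.17856897 -0.60028591  1.79803444  0.1069582   1.19689205
 -0.05578395] [ 0.46284528 -0.06246155  0.34292082] [ 3.14084379e+00 -9.73379160e-04  1.61850349e+00] 4.8
```

Request:
play_rows(plan=[[[0.8, 0.1, 0], [0, 0, 0], 0.2], [[0, 0, 0], [0, 0, 0], 0.2], [[0, 0, 1], [0, 0, 0], 0.2], [[0, 0, 1], [0, 0, 0], 0.2], [[0, 0, 1], [0, 0, 0], 0.2], [[0, 0, 0.5], [0, 0, 0], 0.2], [[0, 0, 0.5], [0, 0, 0], 0.2], [[0, 0, 0], [0, 0, 0], 0.5], [[0, 0, 0], [0, 0, 0], 0.5], [[0, 0, 0], [0, 0, 0], 0.5]], newtons=20)

```text
clock: 6.05
position: [0.4645, -0.0464, 0.2431]
tool_rot: [3.141, 0.0, 1.62]
force: [-0.0, 0.7, -0.9]
grip_width: 0.0211
finger_force: 0.0
```

```bash
python3 - <<'E'
import numpy as np
from h import *
a0=np.arctan2(116,79)
# offsets along machine x/z relative to start for the bar
p=lambda t:np.array([-140*np.cos(a0+t),140*np.sin(a0+t)])
ts=np.linspace(0,1.14,20); q=np.array([p(t) for t in ts]);d=np.diff(q,axis=0)/25
for t,r in zip(ts[1:],d): print(round(t,3),"y",round(r[0],2),"z",round(-r[1],2))
f=grab_frame("scene"); cv2.imwrite("pics/s2.png",cv2.resize(f["pixels"][120:380,200:480,::-1],None,fx=2.5,fy=2.3))
E
```

```text
0.06 y 0.28 z -0.18
0.12 y 0.29 z -0.16
0.18 y 0.3 z -0.15
0.24 y 0.31 z -0.13
0.3 y 0.32 z -0.11
0.36 y 0.32 z -0.09
0.42 y 0.33 z -0.07
0.48 y 0.33 z -0.05
0.54 y 0.33 z -0.03
0.6 y 0.34 z -0.01
0.66 y 0.34 z 0.01
0.72 y 0.33 z 0.03
0.78 y 0.33 z 0.05
0.84 y 0.33 z 0.07
0.9 y 0.32 z 0.09
0.96 y 0.32 z 0.11
1.02 y 0.31 z 0.13
1.08 y 0.3 z 0.15
1.14 y 0.29 z 0.16
```

View pics/s2.png

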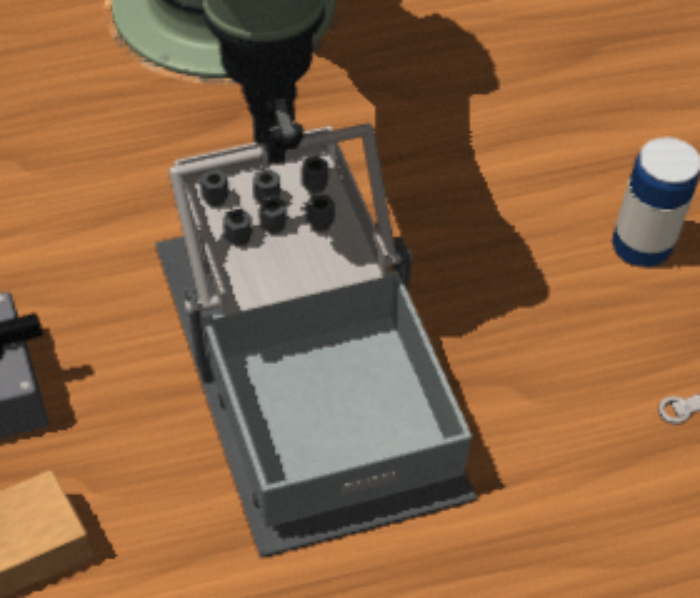

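The crop shows the fingers straddling the cross bar at about (290,140), with all six nuts standing in the tray. Next I tip it along the arc.

Request:
play_rows(plan=[[[0, 0.28, -0.18], [0, 0, 0], 0.5], [[0, 0.29, -0.16], [0, 0, 0], 0.5], [[0, 0.3, -0.15], [0, 0, 0], 0.5], [[0, 0.31, -0.13], [0, 0, 0], 0.5], [[0, 0.32, -0.11], [0, 0, 0], 0.5], [[0, 0.32, -0.09], [0, 0, 0], 0.5], [[0, 0.33, -0.07], [0, 0, 0], 0.5], [[0, 0.33, -0.05], [0, 0, 0], 0.5], [[0, 0.33, -0.03], [0, 0, 0], 0.5], [[0, 0.34, -0.01], [0, 0, 0], 0.5], [[0, 0.34, 0.01], [0, 0, 0], 0.5], [[0, 0.33, 0.03], [0, 0, 0], 0.5], [[0, 0.33, 0.05], [0, 0, 0], 0.5], [[0, 0.33, 0.07], [0, 0, 0], 0.5], [[0, 0.32, 0.09], [0, 0, 0], 0.5], [[0, 0.32, 0.11], [0, 0, 0], 0.5], [[0, 0.31, 0.13], [0, 0, 0], 0.5], [[0, 0.3, 0.15], [0, 0, 0], 0.5], [[0, 0.1, 0.05], [0, 0, 0], 0.5], [[0, 0, 0], [0, 0, 0], 0.5]])

```text
clock: 8.6
position: [0.6098, -0.0392, 0.2497]
tool_rot: [-3.141, -0.0, 1.62]
force: [-0.3, 0.3, 0.2]
grip_width: 0.0214
finger_force: 0.0
```

```bash
python3 - <<'E'
from h import *
f=grab_frame("scene"); cv2.imwrite("pics/s3.png",cv2.resize(f["pixels"][120:380,200:480,::-1],None,fx=2.5,fy=2.3))
for r in regions_of("nut1","scene"):
    P,_=pts(f,r["mask"]); print(round(r["p"],2),np.median(P,0).round(3))
E
```

```text
0.63 [ 0.432 -0.096  0.175]
0.6 [0.704 0.369 0.007]
0.58 [ 0.479 -0.051  0.175]
0.53 [ 0.442 -0.052  0.177]
0.49 [ 0.486 -0.086  0.176]
```

View pics/s3.png

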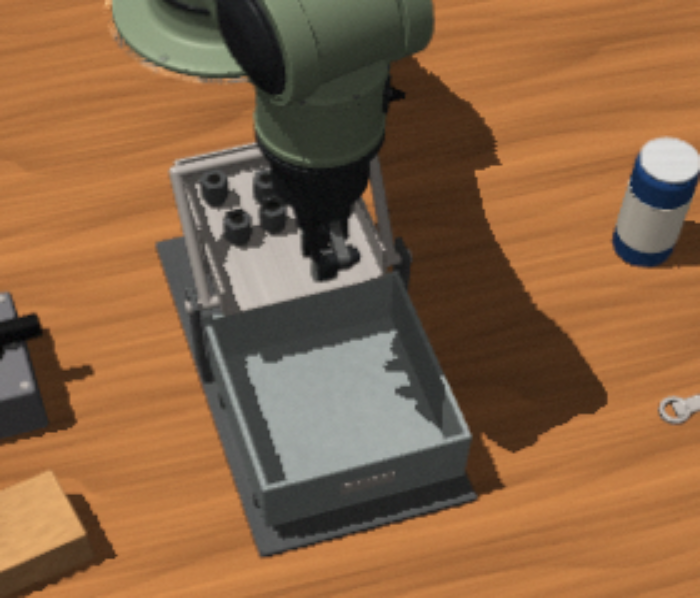

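The tray did not tip. In the crop the fingers are at (335,260), past the bar, which is still down with the nuts standing. I'll measure where the fingertips really are compared with the bar.

```bash
python3 - <<'E'
from h import *
s=bot.observe();print(s["position"],s["tool_rot"],s["grip_width"],s["clock"])
for c in ("scene","top","wrist"):
    f=grab_frame(c); P,uv=pts(f,f["depth"]>0); x,y,z=P.T
    if c=="scene": save(f,"s4full.png")
    m=(abs(x-.61)<.06)&(abs(y+.039)<.03)&(z>.2)&(z<.33)
    print(c,m.sum())
    if m.sum():
        Q=P[m]; print(Q[np.argsort(Q[:,2])[:5]].round(3))
        for lo in np.arange(.2,.33,.01):
            k=Q[(Q[:,2]>=lo)&(Q[:,2]<lo+.01)]
            if len(k): print(round(lo,2),len(k),k.min(0).round(3),k.max(0).round(3))
    b=(z>.24)&(z<.275)&(x<.5)&(abs(y+.045)<.1)
    if b.sum(): print("bar",b.sum(),P[b].mean(0).round(4),P[b].min(0).round(3),P[b].max(0).round(3))
    if c=="wrist": cv2.imwrite("pics/w2.png",f["pixels"][...,::-1])
E
```

```text
[ 0.60967908 -0.03926478  0.24996672] [3.14155347e+00 4.60791124e-05 1.61976757e+00] 0.021216857843391522 8.7
scene 150
[[ 0.595 -0.045  0.265]
 [ 0.598 -0.046  0.265]
 [ 0.597 -0.05   0.265]
 [ 0.627 -0.049  0.266]
 [ 0.627 -0.047  0.266]]
0.26 12 [ 0.593 -0.051  0.265] [ 0.631 -0.042  0.27 ]
0.27 29 [ 0.595 -0.052  0.27 ] [ 0.635 -0.032  0.279]
0.28 27 [ 0.595 -0.052  0.28 ] [ 0.634 -0.031  0.289]
0.29 11 [ 0.593 -0.052  0.29 ] [ 0.629 -0.047  0.298]
0.3 10 [ 0.586 -0.055  0.3  ] [ 0.644 -0.039  0.31 ]
0.31 35 [ 0.591 -0.055  0.31 ] [ 0.653 -0.033  0.32 ]
0.32 26 [ 0.587 -0.057  0.32 ] [ 0.656 -0.025  0.33 ]
bar 362 [ 0.3336 -0.0975  0.2574] [ 0.043 -0.141  0.24 ] [ 0.487 -0.055  0.275]
top 0
bar 307 [0.3179 0.0139 0.2557] [ 0.068 -0.031  0.24 ] [0.48  0.054 0.274]
wrist 22981
[[ 0.598 -0.033  0.264]
 [ 0.598 -0.031  0.265]
 [ 0.62  -0.031  0.265]
 [ 0.62  -0.031  0.265]
 [ 0.62  -0.032  0.265]]
0.26 143 [ 0.592 -0.049  0.264] [ 0.626 -0.026  0.27 ]
0.27 969 [ 0.585 -0.049  0.27 ] [ 0.634 -0.025  0.28 ]
0.28 1306 [ 0.585 -0.05   0.28 ] [ 0.634 -0.025  0.29 ]
0.29 1340 [ 0.585 -0.05   0.29 ] [ 0.633 -0.025  0.3  ]
0.3 2287 [ 0.569 -0.051  0.3  ] [ 0.648 -0.023  0.31 ]
0.31 6341 [ 0.563 -0.052  0.31 ] [ 0.656 -0.022  0.32 ]
0.32 10595 [ 0.557 -0.053  0.32 ] [ 0.66 -0.02  0.33]
bar 4595 [ 0.4698 -0.0657  0.2578] [ 0.461 -0.126  0.24 ] [0.48  0.052 0.264]
```

View pics/w1.png

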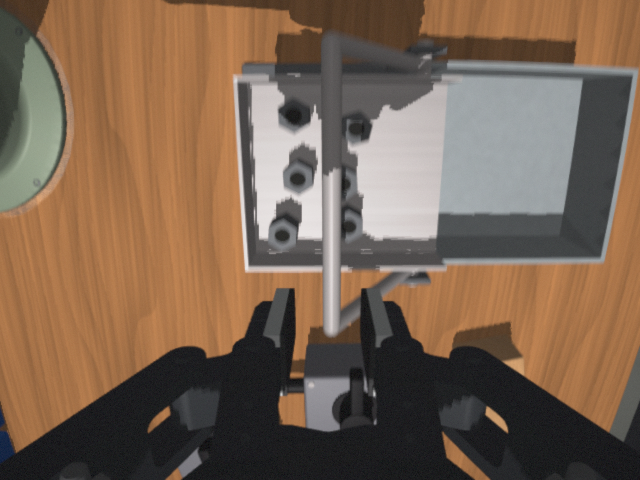

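The wrist picture shows the bar running vertically at column ~332 from (330,40) to (330,330), between the fingers. Both cameras put the tips about 15 mm above the reported TCP height, so they only skimmed the bar. I'll go back over it and straddle deeper.

Request:
play_rows(plan=[[[0, 0, -1], [0, 0, 0], 0.2], [[0, -0.7, -0.2], [0, 0, 0], 0.2], [[0, -1, 0], [0, 0, 0], 0.2], [[0, -1, 0], [0, 0, 0], 0.2], [[0, -1, 0], [0, 0, 0], 0.2], [[0, -1, 0], [0, 0, 0], 0.2], [[0, -1, 0], [0, 0, 0], 0.2], [[0, 0, 0], [0, 0, 0], 0.2], [[0, 0, 0.8], [0, 0, 0], 0.2], [[0, 0, 0.8], [0, 0, 0], 0.2], [[0, 0, 0.6], [0, 0, 0], 0.2], [[0, 0, 0], [0, 0, 0], 0.5], [[0, 0, 0], [0, 0, 0], 0.5]])

```text
clock: 10.48
position: [0.4679, -0.0461, 0.2254]
tool_rot: [3.141, -0.0, 1.62]
force: [0.3, 0.2, 0.2]
grip_width: 0.0213
finger_force: 0.0
```

```bash
python3 - <<'E'
from h import *
f=grab_frame("wrist"); P,uv=pts(f,f["depth"]>0); x,y,z=P.T
m=(abs(x-.467)<.06)&(abs(y+.046)<.02)&(z>.2)&(z<.3)
Q=P[m]
for lo in np.arange(.2,.3,.01):
    k=Q[(Q[:,2]>=lo)&(Q[:,2]<lo+.01)]
    if len(k): print(round(lo,2),len(k),k.min(0).round(3),k.max(0).round(3))
b=(z>.25)&(z<.27)&(abs(y+.02)<.01)&(abs(x-.467)<.02); print("bar",P[b].min(0) if b.sum() else 0,P[b].max(0) if b.sum() else 0)
E
```

```text
0.24 464 [ 0.444 -0.054  0.24 ] [ 0.491 -0.032  0.25 ]
0.25 1647 [ 0.443 -0.066  0.25 ] [ 0.492 -0.026  0.26 ]
0.26 4315 [ 0.443 -0.066  0.26 ] [ 0.491 -0.026  0.27 ]
0.27 1838 [ 0.443 -0.057  0.27 ] [ 0.491 -0.031  0.28 ]
0.28 3189 [ 0.424 -0.058  0.28 ] [ 0.51  -0.029  0.29 ]
0.29 11121 [ 0.419 -0.059  0.29 ] [ 0.515 -0.028  0.3  ]
bar [ 0.45628011 -0.02999824  0.25610474] [ 0.46874834 -0.01000085  0.26418978]
```

Request:
play_rows(plan=[[[0, 0, 0.25], [0, 0, 0], 0.5], [[0, 0.28, -0.18], [0, 0, 0], 0.5], [[0, 0.29, -0.16], [0, 0, 0], 0.5], [[0, 0.3, -0.15], [0, 0, 0], 0.5], [[0, 0, 0], [0, 0, 0], 0.5]])

```text
clock: 11.15
position: [0.4888, -0.0454, 0.2312]
tool_rot: [-3.14, 0.0, 1.62]
force: [-10.4, -1.0, 6.8]
grip_width: 0.0213
finger_force: 5.3
```

```bash
python3 - <<'E'
from h import *
print(bot.observe()["force"])
f=grab_frame("top"); P,uv=pts(f,f["depth"]>0); x,y,z=P.T
for b in ((z>.25)&(z<.3)&(abs(y+.045)<.1)&(abs(x-.48)<.05)&(abs(y+.045)>.05),): print("bar",b.sum(),P[b].mean(0).round(4))
E
```

```text
[-10.35205378  -1.02559943   6.79978381]
bar 52 [0.4834 0.0411 0.2686]
```

Request:
play_rows(plan=[[[0, 0.31, -0.13], [0, 0, 0], 0.5], [[0, 0.32, -0.11], [0, 0, 0], 0.5], [[0, 0.32, -0.09], [0, 0, 0], 0.5], [[0, 0.33, -0.07], [0, 0, 0], 0.5], [[0, 0.33, -0.05], [0, 0, 0], 0.5], [[0, 0.33, -0.03], [0, 0, 0], 0.5], [[0, 0.34, -0.01], [0, 0, 0], 0.5], [[0, 0.34, 0.01], [0, 0, 0], 0.5], [[0, 0.33, 0.03], [0, 0, 0], 0.5], [[0, 0.33, 0.05], [0, 0, 0], 0.5], [[0, 0.33, 0.07], [0, 0, 0], 0.5], [[0, 0.32, 0.09], [0, 0, 0], 0.5], [[0, 0.32, 0.11], [0, 0, 0], 0.5], [[0, 0.31, 0.13], [0, 0, 0], 0.5], [[0, 0.3, 0.15], [0, 0, 0], 0.5], [[0, 0, 0], [0, 0, 0], 0.5], [[0, 0, 0], [0, 0, 0], 0.5], [[0, 0, 0], [0, 0, 0], 0.5]])

```text
clock: 13.45
position: [0.6101, -0.0392, 0.227]
tool_rot: [-3.141, 0.0, 1.62]
force: [-2.9, 0.2, -1.8]
grip_width: 0.0211
finger_force: 1.5
```

```bash
python3 - <<'E'
from h import *
f=grab_frame("scene"); cv2.imwrite("pics/s5.png",cv2.resize(f["pixels"][120:380,200:480,::-1],None,fx=2.5,fy=2.3))
for r in regions_of("nut1","scene"):
    P,_=pts(f,r["mask"]); print(round(r["p"],2),np.median(P,0).round(3))
E
```

```text
0.76 [ 0.629 -0.074  0.068]
0.75 [ 0.677 -0.041  0.066]
0.68 [ 0.591 -0.112  0.079]
0.61 [ 0.653 -0.104  0.067]
0.47 [0.602 0.031 0.066]
0.45 [ 0.586 -0.043  0.066]
```

View pics/s5.png

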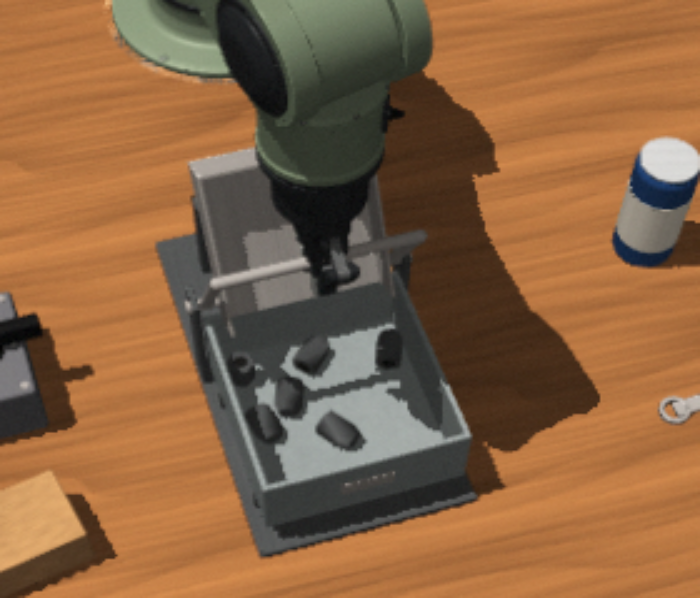

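The tray is tipped with all six nuts in the tub, at (240,365), (265,420), (290,395), (312,355), (388,350) and (338,430). I'll lower it along the same arc, slower near the end.

Request:
play_rows(plan=[[[0, -0.3, -0.15], [0, 0, 0], 0.5], [[0, -0.31, -0.13], [0, 0, 0], 0.5], [[0, -0.32, -0.11], [0, 0, 0], 0.5], [[0, -0.32, -0.09], [0, 0, 0], 0.5], [[0, -0.33, -0.07], [0, 0, 0], 0.5], [[0, -0.33, -0.05], [0, 0, 0], 0.5], [[0, -0.33, -0.03], [0, 0, 0], 0.5], [[0, -0.34, -0.01], [0, 0, 0], 0.5], [[0, -0.34, 0.01], [0, 0, 0], 0.5], [[0, -0.33, 0.03], [0, 0, 0], 0.5], [[0, -0.33, 0.05], [0, 0, 0], 0.5], [[0, -0.33, 0.07], [0, 0, 0], 0.5], [[0, -0.32, 0.09], [0, 0, 0], 0.5], [[0, -0.32, 0.11], [0, 0, 0], 0.5], [[0, -0.31, 0.13], [0, 0, 0], 0.5], [[0, -0.3, 0.15], [0, 0, 0], 0.5], [[0, -0.29, 0.16], [0, 0, 0], 0.5], [[0, -0.28, 0.18], [0, 0, 0], 0.5], [[0, -0.1, 0], [0, 0, 0], 0.5], [[0, 0, 0], [0, 0, 0], 0.5]])

```text
clock: 16.05
position: [0.4654, -0.0464, 0.2189]
tool_rot: [3.141, 0.0, 1.62]
force: [1.1, -0.7, 0.4]
grip_width: 0.0214
finger_force: 0.0
```

```bash
python3 - <<'E'
from h import *
print(bot.observe()["force"])
f=grab_frame("top"); P,uv=pts(f,f["depth"]>0); x,y,z=P.T
b=(z>.24)&(z<.3)&(abs(y+.045)<.1)&(abs(x-.48)<.05)&(abs(y+.045)>.05); print("bar",b.sum(),P[b].mean(0).round(4))
o=dict(np.load("top1.npz")); P,uv=pts(o,o["depth"]>0); x,y,z=P.T
b=(z>.24)&(z<.3)&(abs(y+.045)<.1)&(abs(x-.48)<.05)&(abs(y+.045)>.05); print("bar0",b.sum(),P[b].mean(0).round(4))
E
```

```text
[ 1.13088399 -0.70247781  0.44276799]
bar 48 [0.4661 0.0417 0.2561]
bar0 222 [ 0.4676 -0.0467  0.2583]
```

The tray is back level, with the bar at its starting place. I'll lift, shut the jaws and move beside the lever.

Request:
play_rows(plan=[[[0, 0, -1], [0, 0, 0], 0.5], [[0, 0, -1], [0, 0, 0], 0.5], [[0, 0, -1], [0, 0, 0], 1], [[-1, 0, 0], [0, 0, 0], 1], [[-1, 0, 0], [0, 0, 0], 1], [[-1, 0, 0], [0, 0, 0], 1], [[-1, 0, 0], [0, 0, 0], 1], [[-1, 0, 0], [0, 0, 0], 1], [[-1, 0, 0], [0, 0, 0], 1], [[-1, 0, 0], [0, 0, 0], 1], [[-1, 0, 0], [0, 0, 0], 1], [[-1, 0, 0], [0, 0, 0], 1], [[-1, -0.2, 0], [0, 0, 0], 1], [[-0.3, 0, 0.8], [0, 0, 0], 1], [[0, 0, 1], [0, 0, 0], 1], [[0, 0, 1], [0, 0, 0], 1], [[0, 0, 1], [0, 0, 0], 1], [[0, 0, 1], [0, 0, 0], 1], [[0, 0, 1], [0, 0, 0], 1], [[0, 0, 0], [0, 0, 0], 1]])

```text
clock: 18.6
position: [0.4722, -0.3034, 0.1474]
tool_rot: [-3.14, -0.002, 1.62]
force: [-0.3, 0.6, 1.0]
grip_width: -0.0
finger_force: 0.0
```

```bash
cat > ang.py <<'E'
from h import *
def hang(c="top",n=""):
    f=grab_frame(c); P,uv=pts(f,f["depth"]>0)
    if n: cv2.imwrite("pics/"+n,cv2.resize(f["pixels"][180:340,120:300,::-1],None,fx=3.7,fy=3.7))
    return f,P
E
python3 - <<'E'
from ang import *
s=bot.observe();p=s["position"];print(p,s["grip_width"],s["force"])
for c in ("scene","wrist"):
    f,P=hang(c,"s6.png" if c=="scene" else ""); x,y,z=P.T
    m=(abs(x-p[0])<.035)&(abs(y-p[1])<.025)&(z>.085)&(z<.2)
    Q=P[m]
    for lo in np.arange(.08,.2,.01):
        k=Q[(Q[:,2]>=lo)&(Q[:,2]<lo+.01)]
        if len(k): print(c,round(lo,2),len(k),k.min(0).round(3),k.max(0).round(3))
    L=P[(z>.1)&(z<.116)&(abs(x-.512)<.03)&(y>-.39)&(y<-.27)]
    if len(L)>5: print("lever",L.min(0).round(3),L.max(0).round(3),len(L))
C=np.array([.5125,-.3546]);yaw=.058
R=np.array([[np.cos(1.62),np.sin(1.62)],[np.sin(1.62),-np.cos(1.62)]]) # rows tool x,y in world
prev=p[:2]
for t in [0,.2,.4,.6,.8,1.,1.2,1.4,1.57]:
    a=yaw+np.pi/2-t;u=np.array([np.cos(a),np.sin(a)]);v=np.array([np.sin(a),-np.cos(a)])
    q=C+.052*u-(.008+.0135*abs(v[0])+.011*abs(v[1]))*v
    print(t,q.round(4),(R@(q-prev)/.025).round(2));prev=q
E
```

```text
[ 0.4721851  -0.30341133  0.14744107] -1.7793451963181203e-06 [-0.32163031  0.59206785  0.96319441]
scene 0.08 3 [ 0.452 -0.321  0.085] [ 0.472 -0.316  0.086]
scene 0.1 10 [ 0.495 -0.321  0.104] [ 0.505 -0.293  0.11 ]
scene 0.11 29 [ 0.501 -0.326  0.11 ] [ 0.507 -0.287  0.117]
scene 0.16 8 [ 0.475 -0.314  0.164] [ 0.48  -0.293  0.168]
scene 0.17 16 [ 0.479 -0.314  0.171] [ 0.488 -0.295  0.179]
scene 0.18 2 [ 0.487 -0.303  0.183] [ 0.488 -0.299  0.183]
lever [ 0.488 -0.374  0.1  ] [ 0.533 -0.286  0.116] 345
wrist 0.08 7 [ 0.497 -0.328  0.085] [ 0.5   -0.287  0.09 ]
wrist 0.09 228 [ 0.498 -0.328  0.09 ] [ 0.507 -0.283  0.1  ]
wrist 0.1 299 [ 0.498 -0.328  0.1  ] [ 0.507 -0.283  0.11 ]
wrist 0.11 1256 [ 0.498 -0.328  0.11 ] [ 0.507 -0.283  0.115]
wrist 0.16 110 [ 0.46  -0.297  0.166] [ 0.482 -0.291  0.17 ]
wrist 0.17 899 [ 0.459 -0.297  0.17 ] [ 0.486 -0.29   0.18 ]
wrist 0.18 1113 [ 0.458 -0.297  0.18 ] [ 0.486 -0.29   0.19 ]
wrist 0.19 1013 [ 0.459 -0.308  0.19 ] [ 0.486 -0.29   0.2  ]
lever [ 0.497 -0.356  0.1  ] [ 0.53  -0.283  0.116] 4672
0 [ 0.4874 -0.304 ] [-0.05  0.61]
0.2 [ 0.4972 -0.2999] [0.14 0.4 ]
0.4 [ 0.5069 -0.2974] [0.08 0.4 ]
0.6 [ 0.5177 -0.297 ] [-0.01  0.43]
0.8 [ 0.5289 -0.2991] [-0.11  0.44]
1.0 [ 0.5399 -0.3039] [-0.21  0.43]
1.2 [ 0.55   -0.3115] [-0.32  0.39]
1.4 [ 0.5582 -0.3216] [-0.42  0.31]
1.57 [ 0.5632 -0.3318] [-0.42  0.18]
```

View pics/s6.png

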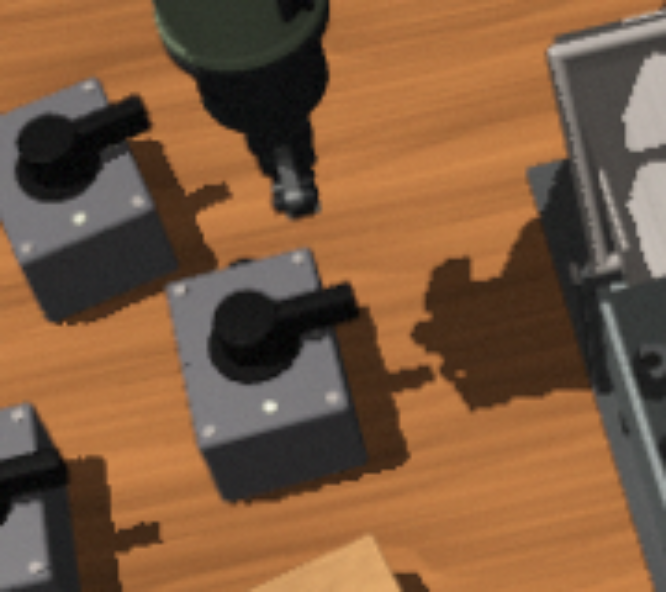

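The crop shows the shut fingertips at (295,200), beside the chosen isolator's lever (end at (350,300)) on the robot's side. Next I lower and push the lever round.

Request:
play_rows(plan=[[[0, 0, 1], [0, 0, 0], 1], [[0, 0, 1], [0, 0, 0], 1], [[0, 0, 0.9], [0, 0, 0], 1], [[0, 0.3, 0], [0, 0, 0], 1], [[0, 0.3, 0], [0, 0, 0], 1], [[0.14, 0.4, 0], [0, 0, 0], 1], [[0.08, 0.4, 0], [0, 0, 0], 1], [[0, 0.43, 0], [0, 0, 0], 1], [[-0.11, 0.44, 0], [0, 0, 0], 1], [[-0.21, 0.43, 0], [0, 0, 0], 1], [[-0.32, 0.39, 0], [0, 0, 0], 1], [[-0.42, 0.31, 0], [0, 0, 0], 1], [[-0.42, 0.18, 0], [0, 0, 0], 1], [[-0.15, 0, 0], [0, 0, 0], 1], [[0, 0, 0], [0, 0, 0], 1], [[0, 0, 0], [0, 0, 0], 1]])

```text
clock: 20.7
position: [0.5644, -0.333, 0.076]
tool_rot: [3.141, -0.002, 1.621]
force: [0.3, 11.1, -0.0]
grip_width: 0.0001
finger_force: 5.5
```

```bash
python3 - <<'E'
from ang import *
print(bot.observe()["force"])
f,P=hang("scene"); x,y,z=P.T
L=P[(z>.1)&(z<.121)&(x>.44)&(x<.62)&(y>-.42)&(y<-.27)]
for lo in np.arange(.48,.61,.01):
    k=L[(L[:,0]>=lo)&(L[:,0]<lo+.01)]
    if len(k): print(round(lo,2),len(k),k[:,1].min().round(3),k[:,1].max().round(3))
E
```

```text
[ 0.26042448 11.06589633 -0.03543254]
0.51 1 -0.374 -0.374
0.52 12 -0.371 -0.362
0.53 2 -0.361 -0.359
0.54 5 -0.36 -0.357
0.55 12 -0.36 -0.349
0.56 22 -0.359 -0.323
0.57 22 -0.359 -0.35
0.58 3 -0.357 -0.355
```

Request:
play_rows(plan=[[[0.8, 0, 0], [0, 0, 0], 1], [[0, 0, -1], [0, 0, 0], 1], [[0, 0, -1], [0, 0, 0], 1], [[0, 0, -1], [0, 0, 0], 1], [[0, 0, -1], [0, 0, 0], 1], [[0, 0, -1], [0, 0, 0], 1], [[0, -1, -1], [0, 0, 0], 1], [[0, -1, 0], [0, 0, 0], 1], [[0, -1, 0], [0, 0, 0], 1], [[0, -1, 0], [0, 0, 0], 1], [[0, 0, 0], [0, 0, 0], 1], [[0, 0, 0], [0, 0, 0], 1]])

```text
clock: 22.25
position: [0.4635, -0.3193, 0.2264]
tool_rot: [3.141, 0.001, 1.62]
force: [0.2, -0.1, -0.3]
grip_width: 0.0001
finger_force: 0.0
```

```bash
python3 - <<'E'
from h import *
print(bot.observe()["force"])
f=grab_frame("scene"); cv2.imwrite("pics/s7.png",cv2.resize(f["pixels"][150:390,80:400,::-1],None,fx=2.4,fy=2.4))
P,_=pts(f,f["depth"]>0); x,y,z=P.T
L=P[(z>.106)&(z<.118)&(x>.54)&(x<.6)&(y>-.4)&(y<-.3)]; c=L.mean(0)
print(c,"theta",np.pi/2+.058-np.arctan2(c[1]+.3546,c[0]-.5125))
for r in regions_of("nut1","scene"):
    P,_=pts(f,r["mask"]); print(round(r["p"],2),np.median(P,0).round(3))
E
```

```text
[ 0.17602706 -0.10299239 -0.33350559]
[ 0.56179165 -0.35108458  0.11233872] theta 1.5575980114303347
0.7 [ 0.526 -0.352  0.113]
0.67 [ 0.679 -0.044  0.068]
0.65 [ 0.651 -0.104  0.067]
0.6 [ 0.632 -0.072  0.068]
0.48 [ 0.592 -0.112  0.079]
0.48 [ 0.587 -0.042  0.067]
```

View pics/s7.png

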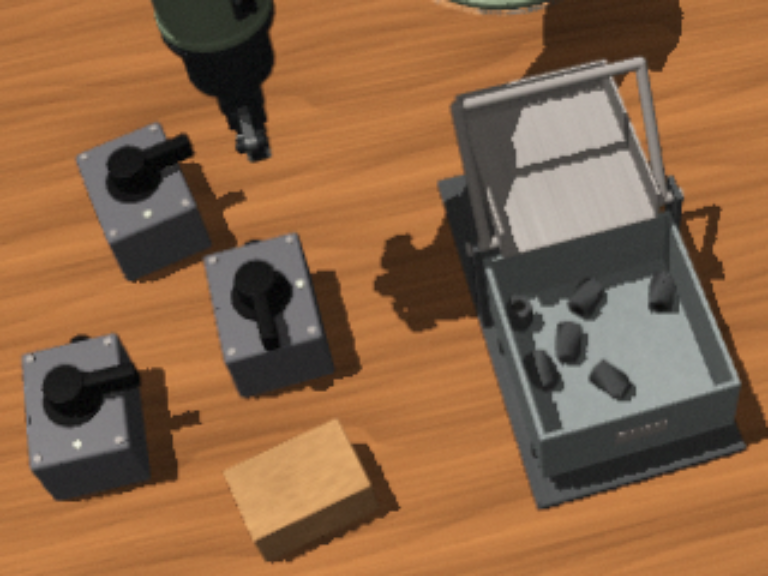

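The crop shows the handle on, with its lever pointing away from the robot at (268,320). The tray is level and six nuts lie in the tub around (580,330). The carton is in place at (300,485), and the gripper is clear of everything.

```bash
python3 -c "
from workcell import bot
print(bot.job_done())"
```

```text
the job is handed in; nothing more can be done
None
```

The job is handed in: the last picture shows all six nuts in the tub, the tray level and the leftmost isolator's handle at about 1.56 rad (on). The first push skimmed over the bail without moving anything, and a deeper second try tipped the tray. The arm went nowhere near the spray can, carton or wrench, though I did not re-measure where they stand.

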